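# Close the sprung puck mould and hold it shut

### The job

The puck in the mould has settled under the ballast canister. Lift the canister off the mould stand by its handle, keeping it upright, and set it down upright on the cork pad and let go; then put the upper mould half onto the two dowels of the lower half, long side along long side, and press it down against the knock-out spring until the two halves meet flush. Finish while still holding them pressed together, and do not disturb the puck in its bore or push the other things on the bench about.

Things in the scene. Friction and masses are not known exactly. Their poses are not given: they have to be found in the camera images.
- mould_face (a point): centre of the top (parting) face of the lower mould half, a fixed 140 (x) x 90 (y) x 36 mm teal resin block on a dark steel stand (base plate 190 x 120 x 10 mm). It lies 76 mm above the bench, in the middle of the 48 mm bore with the puck. x runs along the long side through both dowels, z up. The mould is the same after a half turn
- dowel_far (a point): tip of one of the two upright steel dowels on the parting face, at x = +56 mm, y = 0 of mould_face: 10 mm thick, 20 mm high, straight for 10 mm, then tapered to a 3.6 mm tip
- dowel_near (a point): tip of the other, equal dowel, at x = -56 mm, y = 0 of mould_face
- puck_top (a point): centre of the top of a light grey cast puck, 44 mm across, 25 mm high, loose in the bore on the knock-out disc. Under the canister it is level with the parting face; when the canister is lifted it rises 6 mm
- knockout (a joint): height in m of the sprung knock-out disc under the puck: 0 down (puck level with the parting face), 0.006 up. The spring pushes up with 8 N at 0 and 5.7 N at 0.006: it carries the upper half with a gap of up to 6 mm. 3 to 5 N of push besides that half's weight shuts the gap; 10 to 20 N holds it surely
- canister_handle (a point): middle of the straight black sleeve of the canister's handle; sleeve 14 mm thick, 36 mm long, level, along this point's x axis; z up. The canister is a closed yellow can, 77 mm across, steel lid, 0.9 kg, standing on the parting face between the dowels; the point is on its axis, 108 mm above its underside, 42 mm above the lid
- upper_grip (a point): centre of the black grip bar on the upper mould half: 66 mm along x, 26 mm wide along y, 36 mm high; z up. The point is 44 mm above the half's underside, 18 mm below the bar's top and 18 mm above the 4 mm steel foot plate (78 x 40 mm) round the bar's foot
- upper_face (a point): centre of the underside of the upper mould half, axes as upper_grip: a teal resin plate 140 (x) x 90 (y) x 22 mm, about 0.3 kg, lying flat on a black rubber mat 4 mm thick. Two through holes, 12.5 mm across, at x = +56 and -56 mm, y = 0, take the dowels; it fits either way round (half turn)
- canister_base (a point): centre of the underside of the canister, z up
- pad: cork pad 140 x 140 x 6 mm, fixed flat on the bench, on which the canister is to be set; origin at the centre of its underside
- jar_15: bystander: sample jar, 112 mm across, 73 mm high, origin at the centre of its underside
- tape: bystander: roll of brown packing tape lying flat, 90 mm across, 48 mm high, origin at the centre of its underside
- trowel: bystander: margin trowel with a wooden handle lying flat, 254 x 153 x 29 mm
Not all that is in view belongs to the job. Leave any blue or orange look-alike of the part that bears canister_handle alone.

How it is judged:
On the way, in this order (a step that is already met when the one before it is completed fails the run):
1. the canister stands upright on the cork pad, let go and at rest (horizontal distance between canister_base and pad below 0.05 m and height (world z) of canister_base below 0.01 m and angle between canister_base's own z axis and vertical below 0.08 rad and linear speed of canister below 0.02 m/s and contact force between the fingers and canister below 0.1 N), for 0.3 s.
2. the upper half sits on both dowels of the lower half (horizontal distance between upper_face and mould_face below 0.003 m and angle between the x axis of upper_face and the x axis of mould_face, either way round below 0.05 rad and z of upper_face in the frame of mould_face below 0.012 m and angle between upper_face's own z axis and vertical below 0.1 rad), for 0.1 s.
At the end, for the whole second after the job is handed in: robot pressing the upper half (over 2 N); half on both dowels within 3 mm and 0.05 rad, level, gap under 1.5 mm, touching the lower half with over 1 N; knock-out down, puck in its bore; canister upright at rest within 50 mm of the pad's centre (horizontal distance between upper_face and mould_face below 0.003 m and angle between the x axis of upper_face and the x axis of mould_face, either way round below 0.05 rad and z of upper_face in the frame of mould_face below 0.0015 m and angle between upper_face's own z axis and vertical below 0.02 rad and value of joint knockout below 0.0015 m and horizontal distance between puck_top and mould_face below 0.005 m and z of puck_top in the frame of mould_face above -0.003 m and contact force between upper_half and mould above 1 N and contact force between any of the fingers, the arm and upper_half above 2 N and horizontal distance between canister_base and pad below 0.05 m and height (world z) of canister_base below 0.01 m and angle between canister_base's own z axis and vertical below 0.08 rad and linear speed of canister below 0.02 m/s); the arm keeps its last pose, push and grip.
It fails at once if the canister is tipped (angle between canister_base's own z axis and vertical above 0.5 rad).
It fails at once if the puck comes out of its bore (z of puck_top in the frame of mould_face above 0.015 m).
It fails at once if a bystander is pushed more than 30 mm (distance of any of jar_15, tape, trowel from where it was at the start of the episode above 0.03 m).
It also fails if it takes over 64 s, if anything falls off the work surface, if the arm or the gripper's body presses on something with over 40 N, if the wrist force passes 120 N, or if a joint passes its speed limit or range.

### The arm

A 6-joint arm with a two-finger parallel gripper is mounted at the origin on a cart in front of the work surface, level with it; the furniture and walls round the work are solid. World frame = base frame: x ahead of the robot, y to its left, z up, the work surface at z = 0. Lengths are in m, angles in rad, forces in N, time in s.
With the tool pointing down it reaches from about 0.275 to 0.725 m from the base axis. Payload 15.9 kg.
Tool frame: the origin (TCP) lies midway between the tips of the shut fingers; the grasp point (between the pads) lies manip.grasp_offset behind it (manip.grasp_offset is the distance from the TCP to the grasp point, in m); z points along the fingers, y is the line along which they close (so a half turn about z gives the same grasp; the last joint's range is limited). The gripper opens to 85 mm and grips with 20 to 120 N. Pads are 22 mm wide; open, the fingers measure 114 mm over their backs; the gripper's body (76 mm by 85 mm) begins 54 mm behind the grasp point. The pads swing forward as they close: fully open they stand 13 mm farther back than shut.
Start: joints at [-1.213, 0.213, -0.034, 1.323, 0, 1.571], TCP at [0.175, -0.468, 0.231] pointing down, gripper open.
Joint ranges: [-2.98, 2.98], [-0.74, 1.72], [-1.14, 1.35], [-2.1, 2.04], [-1.57, 1.44], [-3.14, 3.14]. Speed limits (rad/s): [1.89, 1.89, 2.39, 2.57, 3.14, 3.14].

### API

Orientations are given as a unit quaternion [w, x, y, z].
In Python, from station import manip gives the robot as it stands.
- The arm moves only by the tool carry_out, never from a script. Its argument "series" is a list of rows, each a list of 3 entries, a list of its own where there are three numbers: the shift along the tool's x, y, z in units of 30 mm (1.0 is 30 mm), then the turn, a rotation vector about the tool's x, y, z in units of 8 degrees (1.0 is 8 degrees), then the finger opening in mm, from 0 to 85.4. In form: [[[tx, ty, tz], [rx, ry, rz], hand], ...]. A call has exactly 8 rows; each row is the pose to reach, as a shift and turn from the pose commanded when the call began, along the tool's axes at that moment; what a row does not reach only later rows make up. A row lasts 1/8 s, in which the tool goes at most 62.5 mm and 10.7 degrees, less where a joint would pass 70% of its speed; a pose out of reach is approached as far as the arm can. A call with a gripper value outside its range is refused whole. The fingers move at their own pace and stop on an object; the grip force is fixed at half the most. Time passes only in rows, so rows that repeat a pose let the fingers close, or fill a call up. It gives the time, the measured TCP pose, the force, the opening and the grip force at its end, in the units of the state.
- manip.sense(): the state, without advancing time (a new reading comes with each control period).
- manip.get_image(name): name is "scene" or "side" or "wrist"; returns (picture, depth): 400x640x3 uint8, blue, green, red; 400x640 float32, m along the optical axis (not along the pixel's ray), 0 where there is no reading.
- manip.camera_params(name): a dict with "vertical_fov" (degrees; the focal length in pixels is half the picture's height over the tangent of half this angle, whatever the lens; pixels are square), "cx", "cy" (the principal point, pixels), "rvec" (rotation vector, rad) and "tvec" (3), from world to camera coordinates, as OpenCV has them. Camera axes: x right, y down, z forward; pixel columns grow to the right and rows downward; lengths in m; the calibration is good to about 2 mm. A picture is of the moment at which its call begins: read the wrist's pose just before it. camera_params takes no time and is no camera call; for the wrist camera it gives the pose at the moment of the call.
- manip.sign_off(): hands the job in; it is judged then, once.
Trained networks look in the newest picture that a camera, given by its name, has taken for a name from the list of things; names that differ only in an ending like _2 or _b are one class to them, and where a whole thing is asked for, a point or a joint stands for the part that bears it (a point fixed in the world has none). Each returns a list of dicts, best first, with "p" (0 to 1); they miss things now and then, are a little off and sometimes report something else, mostly with a low value. They report only what shows in the picture. A call takes as long as a camera call. They do not tell look-alikes from the thing itself.
- manip.regions_of(camera, target): "region" (400x640 bool, what is visible of it) and "pixel" ([row, column] in pixels, amid what is visible of it).
The state is a dict: "time_s": time; "joints": joint angles; "joint_velocities": joint speeds; "tau": joint torques, N m; "tool_pos": TCP position; "orientation": TCP orientation; "force": force on the tool from outside, world axes, zero at the start; "ft_torque": the same for the moment, N m; "finger_gap": finger opening in m; "grasp_force": force on a finger pad.
Only numpy, scipy, OpenCV 4.12 (cv2) and the standard library are available. Lean on these libraries where they do the work, as an engineer would, in place of code of your own. Each camera call takes 0.05 s, during which the arm holds its last target. There are 200 camera calls.

## Working session

There is one attempt and no reset: what is moved stays moved. The work goes in short steps, Python scripts to look and compute and a tool call to move; the robot and the scene stay as the last step left them, time stands still between calls to the robot, and variables do not carry over. Pictures are saved under pics/ and viewed, at most 10 in all, crops included, and the job is handed in when it is done.

Besides the shell and the picture viewer there is one more tool, called after "Request:" as name(argument=value, ...) on one line, values as JSON. carry_out: Moves the arm, as the interface text tells. Its arguments: {"type":"object","properties":{"series":{"type":"array"}},"required":["series"]}

```bash
ls; mkdir -p pics
cat > h.py <<'E'
import numpy as np, cv2
from scipy.spatial.transform import Rotation as R
from station import manip
def cam(n):
    im,d=manip.get_image(n); return im,d,manip.camera_params(n)
def cloud(d,p):
    h,w=d.shape; f=h/2/np.tan(np.radians(p['vertical_fov'])/2)
    v,u=np.mgrid[:h,:w]; c=np.stack([(u-p['cx'])/f*d,(v-p['cy'])/f*d,d],-1)
    Rm=cv2.Rodrigues(np.array(p['rvec'],float))[0]
    return (c-np.array(p['tvec'],float).ravel())@Rm
def tool():
    s=manip.sense(); q=np.array(s['orientation']); return np.array(s['tool_pos']),R.from_quat(q[[1,2,3,0]]).as_matrix(),s
def rect(P,z0,z1,m=None):
    k=(P[...,2]>z0)&(P[...,2]<z1)
    if m is not None:k&=m
    return cv2.minAreaRect((P[k][:,:2]*1000).astype(np.float32)),k.sum()
E
python3 - <<'E'
from h import *
print(manip.grasp_offset)
t,M,s=tool();print(t,M.round(3),s['time_s'])
ims=[]
for n in ['scene','side']:
    im,d,p=cam(n);P=cloud(d,p);ims.append(im)
    np.savez(f'{n}.npz',im=im,P=P,d=d)
    for k in ['canister_handle','upper_grip','mould_face','pad','jar_15','tape','trowel','dowel_far']:
        for r in manip.regions_of(n,k)[:3]:
            m=r['region']&(d>0);q=P[m]
            if len(q): print(n,k,round(r['p'],2),np.round(r['pixel']),m.sum(),np.median(q,0).round(3),np.percentile(q,2,axis=0).round(3),np.percentile(q,98,axis=0).round(3))
cv2.imwrite('pics/a.png',cv2.resize(np.vstack(ims),None,fx=.75,fy=.75))
cv2.imwrite('pics/a0.png',ims[0])
E
```

```text
pics
0.0187
[ 0.17497046 -0.46803435  0.23081642] [[ 0.937  0.35  -0.   ]
 [ 0.35  -0.937  0.001]
 [-0.    -0.001 -1.   ]] 0.0
scene canister_handle 0.91 [282. 326.] 640 [ 0.322 -0.105  0.065] [ 0.298 -0.131  0.002] [ 0.367 -0.063  0.116]
scene mould_face 0.62 [254. 318.] 191 [ 0.436 -0.007  0.013] [ 0.408 -0.03   0.006] [0.467 0.032 0.028]
scene pad 0.95 [283. 380.] 362 [ 0.472 -0.221  0.008] [ 0.44  -0.264  0.002] [ 0.504 -0.183  0.016]
scene tape 0.39 [255. 320.] 211 [ 0.435 -0.007  0.013] [ 0.407 -0.033  0.006] [0.468 0.037 0.04 ]
scene dowel_far 0.72 [255. 319.] 257 [ 0.431 -0.008  0.012] [ 0.044 -0.325  0.002] [0.471 0.037 0.674]
side canister_handle 0.8 [198. 385.] 655 [ 0.339 -0.073  0.055] [ 0.304 -0.244 -0.002] [ 0.373 -0.052  0.113]
side canister_handle 0.79 [250. 392.] 743 [0.337 0.182 0.062] [0.301 0.131 0.004] [0.37  0.197 0.114]
side canister_handle 0.6 [193. 338.] 793 [0.511 0.033 0.132] [ 0.474 -0.239  0.004] [0.549 0.054 0.189]
side upper_grip 0.89 [270. 332.] 1391 [0.506 0.267 0.026] [0.44  0.209 0.004] [0.574 0.301 0.067]
side mould_face 0.89 [222. 336.] 1639 [0.504 0.045 0.03 ] [ 0.42  -0.012  0.003] [0.604 0.092 0.08 ]
side pad 0.69 [223. 336.] 1615 [0.504 0.046 0.026] [ 0.42  -0.012  0.002] [0.603 0.092 0.08 ]
side pad 0.59 [180. 336.] 441 [ 0.518 -0.246  0.006] [ 0.445 -0.314 -0.001] [0.591 0.008 0.17 ]
side jar_15 0.66 [327. 402.] 1568 [0.327 0.475 0.053] [0.271 0.423 0.002] [0.372 0.52  0.074]
side tape 0.7 [327. 290.] 933 [0.597 0.48  0.046] [0.549 0.446 0.004] [0.632 0.529 0.051]
side dowel_far 0.74 [222. 333.] 1634 [0.504 0.045 0.038] [ 0.42  -0.012  0.004] [0.604 0.092 0.08 ]
```

View pics/a.png

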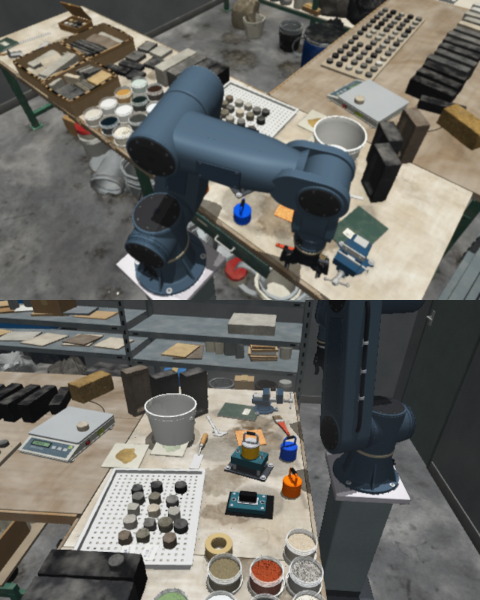

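The side view shows the yellow canister on the teal mould at full-resolution pixel (row 193, col 338). The cork pad is behind it at (180, 336) and the upper half on its mat at (270, 332). The blue and orange canisters are look-alikes. Next I'll refine the positions from the same pictures.

Run:
```python
from h import *
z=np.load('side.npz');im,P=z['im'],z['P']
hsv=cv2.cvtColor(im,cv2.COLOR_BGR2HSV)
def box(x0,x1,y0,y1):return (P[...,0]>x0)&(P[...,0]<x1)&(P[...,1]>y0)&(P[...,1]<y1)
print('upper plate',rect(P,.018,.035,box(.4,.62,.18,.36)))
print('upper bar',rect(P,.05,.075,box(.4,.62,.18,.36)))
print('mould top',rect(P,.06,.082,box(.4,.62,-.06,.14)))
print('stand',rect(P,.003,.02,box(.38,.66,-.06,.14)))
print('handle',rect(P,.165,.2,box(.4,.62,-.06,.14)))
print('lid',rect(P,.13,.15,box(.4,.62,-.06,.14)))
m=(hsv[...,0]<20)&(hsv[...,1]>110)
print('pad',rect(P,.002,.012,m&box(.4,.7,-.4,-.1)))
c=im[120:300,230:430];cv2.imwrite('pics/b.png',cv2.resize(c,None,fx=3.3,fy=3.3,interpolation=2))
for zz in (.01,.03,.08): print(zz,[ (round(a,2),round(b,2)) for a,b in [P[(P[...,2]>zz)&box(.3,.8,-.4,.4)][:,i][[0,-1]] for i in (0,1)]])
t,M,s=tool();print('move',(M.T@(np.array([.43,.02,.36])-t)/.03).round(2))
```

```text
upper plate (((506.93341064453125, 251.36752319335938), (99.2477798461914, 140.07785034179688), 86.4416275024414), np.int64(877))
upper bar (((506.9410400390625, 253.1637725830078), (31.77239990234375, 65.99249267578125), 86.21775817871094), np.int64(219))
mould top (((512.2601928710938, 15.842971801757812), (98.87076568603516, 142.61947631835938), 71.33860778808594), np.int64(582))
stand (((518.2672119140625, 40.43668746948242), (270.7213134765625, 192.8709716796875), 0.2127397060394287), np.int64(823))
handle (((512.1839599609375, 17.58392333984375), (14.750499725341797, 66.30136108398438), 81.08309173583984), np.int64(95))
lid (((511.194091796875, 20.414627075195312), (71.62458038330078, 74.88726806640625), 39.79378128051758), np.int64(286))
pad (((520.2923583984375, -241.6521759033203), (139.67076110839844, 147.14797973632812), 10.979626655578613), np.int64(357))
0.01 [(np.float64(0.8), np.float64(0.7)), (np.float64(-0.28), np.float64(0.4))]
0.03 [(np.float64(0.8), np.float64(0.68)), (np.float64(-0.28), np.float64(0.4))]
0.08 [(np.float64(0.8), np.float64(0.32)), (np.float64(-0.28), np.float64(0.19))]
move [ 13.66 -12.27  -4.29]
```

View pics/b.png

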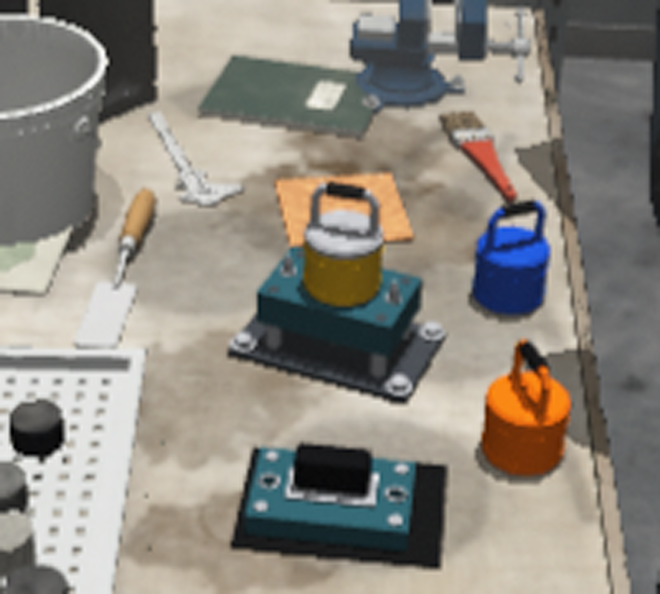

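The crop shows the canister handle running roughly along −9°, the mould at −19°, and the upper half at −4°. The trowel is far to the left. I'll go above the canister for a wrist view.

Run:
```python
from h import *
t,M,s=tool();print('move',(M.T@(np.array([.5,.02,.33])-t)/.03).round(2))
```

```text
move [ 15.84 -11.45  -3.29]
```

Request:
carry_out(series=[[[1, -1, -3.3], [0, 0, 0], 85], [[2, -2, -3.3], [0, 0, 0.5], 85], [[4, -3, -3.3], [0, 0, 1], 85], [[6, -4.5, -3.3], [0, 0, 1.5], 85], [[8, -6, -3.3], [0, 0, 2], 85], [[10, -7.5, -3.3], [0, 0, 2.5], 85], [[12, -8.8, -3.3], [0, 0, 3], 85], [[14, -10.2, -3.3], [0, 0, 3.7], 85]])

```text
time_s: 1.9
tool_pos: [0.4222, -0.0905, 0.3306]
orientation: [0.0, 0.997, -0.081, 0.0]
force: [1.1, -1.9, 0.2]
finger_gap: 0.0847
grasp_force: 0.0
```

Run:
```python
from h import *
t,M,s=tool();print(t,M.round(3),'move',(M.T@(np.array([.5,.02,.33])-t)/.03).round(2))
```

```text
[ 0.42216519 -0.09046583  0.330574  ] [[ 0.987 -0.161  0.001]
 [-0.161 -0.987 -0.   ]
 [ 0.001  0.    -1.   ]] move [ 1.97 -4.05  0.02]
```

Request:
carry_out(series=[[[0.5, -1, 0], [0, 0, 0], 85], [[1, -2, 0], [0, 0, 0], 85], [[1.5, -3, 0], [0, 0, 0], 85], [[2, -4, 0], [0, 0, 0], 85], [[2, -4, 0], [0, 0, 0], 85], [[2, -4, 0], [0, 0, 0], 85], [[2, -4, 0], [0, 0, 0], 85], [[2, -4, 0], [0, 0, 0], 85]])

```text
time_s: 2.9
tool_pos: [0.4947, -0.0325, 0.3305]
orientation: [-0.021, 0.999, -0.045, 0.0]
force: [0.0, 0.1, -0.1]
finger_gap: 0.085
grasp_force: 0.0
```

Run:
```python
from h import *
t,M,s=tool();print(t)
im,d,p=cam('wrist');P=cloud(d,p);np.savez('w1.npz',im=im,P=P)
for k in ['canister_handle','mould_face','dowel_far']:
  for r in manip.regions_of('wrist',k)[:3]:
    m=r['region']&(d>0);q=P[m]
    if len(q): print(k,round(r['p'],2),np.round(r['pixel']),m.sum(),np.median(q,0).round(3),np.percentile(q,2,axis=0).round(3),np.percentile(q,98,axis=0).round(3))
def box(x0,x1,y0,y1):return (P[...,0]>x0)&(P[...,0]<x1)&(P[...,1]>y0)&(P[...,1]<y1)
b=box(.4,.62,-.08,.12)
hh=b&(P[...,2]>.165)&(P[...,2]<.2)
print('handle',rect(P,.165,.2,b),'top z',np.percentile(P[hh][:,2],[50,95,99]) if hh.any() else 0)
for a,z in(('lid',(.13,.15)),('mould',(.065,.083)),('dowels',(.085,.1))):print(a,rect(P,*z,b) if ((P[...,2]>z[0])&(P[...,2]<z[1])&b).any() else 0)
cv2.imwrite('pics/c.png',im)
```

```text
[ 0.49472433 -0.0324991   0.3305437 ]
canister_handle 0.78 [267. 248.] 693 [0.348 0.123 0.038] [0.308 0.117 0.   ] [0.372 0.156 0.069]
canister_handle 0.75 [264. 374.] 2260 [ 0.351 -0.092  0.066] [ 0.308 -0.127  0.012] [ 0.374 -0.059  0.115]
canister_handle 0.74 [174. 290.] 3352 [0.515 0.007 0.143] [ 0.478 -0.024  0.091] [0.546 0.046 0.192]
mould_face 0.7 [136. 313.] 4981 [ 0.555 -0.012  0.076] [ 0.428 -0.063  0.009] [0.609 0.066 0.078]
dowel_far 0.57 [139. 312.] 5085 [ 0.554 -0.012  0.076] [ 0.424 -0.063  0.009] [0.608 0.068 0.079]
handle (((510.56585693359375, 12.335930824279785), (13.826068878173828, 66.14897155761719), 78.21658325195312), np.int64(692)) top z [0.18924251 0.19209164 0.19275009]
lid (((510.9623107910156, 12.22256851196289), (76.17599487304688, 74.77987670898438), 68.00769805908203), np.int64(2436))
mould (((511.8709716796875, 12.199752807617188), (90.38519287109375, 140.1752471923828), 70.77533721923828), np.int64(2953))
dowels (((511.3590393066406, -0.47455787658691406), (50.805606842041016, 116.44448852539062), 84.97518157958984), np.int64(137))
```

View pics/c.png

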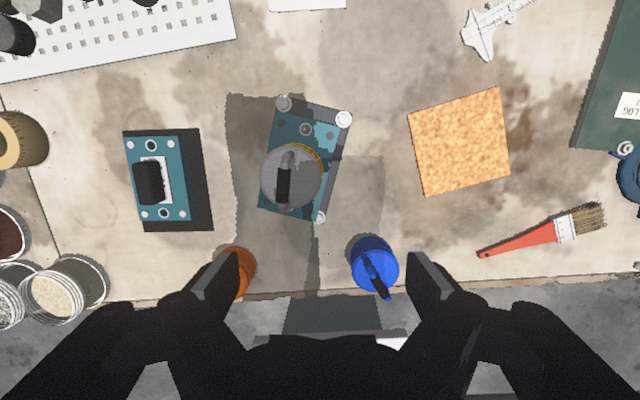

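Run:
```python
from h import *
t,M,s=tool();print(t,M.round(3));print(s)
```

```text
[ 0.49496998 -0.0323397   0.33040605] [[ 0.996 -0.09   0.003]
 [-0.09  -0.995  0.041]
 [-0.001 -0.041 -0.999]]
{'time_s': 3.1, 'joints': array([-0.09135676,  0.2147245 ,  0.21676245,  1.57407274,  0.04104811,
        3.14058459]), 'joint_velocities': array([ 0.00128275,  0.00116728,  0.00237544,  0.00148251, -0.00030143,
       -0.0001647 ]), 'tau': array([-5.81112632e-02, -6.83414054e+01,  4.81569993e+01,  2.58112955e-02,
        2.02405304e-01, -3.07788935e-05]), 'tool_pos': array([ 0.49496998, -0.0323397 ,  0.33040605]), 'orientation': array([-2.05293077e-02,  9.98768651e-01, -4.51621611e-02,  3.29005370e-04]), 'force': array([0.15170766, 0.50688023, 0.07985486]), 'ft_torque': array([-0.05163766, -0.00621952, -0.05123734]), 'grasp_force': 0.0, 'finger_gap': 0.08460029564331382}
```

Request:
carry_out(series=[[[0, 0, 0], [0, 0, -1.3], 85], [[0, 0, 0], [0, 0, -2.6], 85], [[0, 0, 0], [0, 0, -3.9], 85], [[0, 0, 0], [0, 0, -5.2], 85], [[0, 0, 0], [0, 0, -6.5], 85], [[0, 0, 0], [0, 0, -7.8], 85], [[0, 0, 0], [0, 0, -9.1], 85], [[0, 0, 0], [0, 0, -10.4], 85]])

```text
time_s: 4.1
tool_pos: [0.495, -0.0323, 0.3303]
orientation: [-0.015, 0.775, 0.632, 0.014]
force: [0.2, -0.6, 0.8]
finger_gap: 0.0853
grasp_force: 0.0
```

Request:
carry_out(series=[[[0, 0, 0], [0, 0, -1.3], 85], [[0, 0, 0], [0, 0, -2.6], 85], [[0, 0, 0], [0, 0, -3.9], 85], [[0, 0, 0], [0, 0, -5.2], 85], [[0, 0, 0], [0, 0, -6.5], 85], [[0, 0, 0], [0, 0, -7.8], 85], [[0, 0, 0], [0, 0, -9.1], 85], [[0, 0, 0], [0, 0, -10.4], 85]])

```text
time_s: 5.1
tool_pos: [0.495, -0.0323, 0.3303]
orientation: [-0.002, 0.16, 0.987, 0.02]
force: [-0.6, 0.1, 0.1]
finger_gap: 0.0848
grasp_force: 0.0
```

```bash
cat >> h.py <<'E'
def go(xyz,yaw):
    "remaining move in tool axes and units; yaw of tool x in deg, tool down"
    t,M,s=tool(); G=np.c_[[np.cos(np.radians(yaw)),np.sin(np.radians(yaw)),0],[np.sin(np.radians(yaw)),-np.cos(np.radians(yaw)),0],[0,0,-1]]
    rv=R.from_matrix(M.T@G).as_rotvec()
    print('t',s['time_s'],'tcp',t.round(4),'yaw',np.degrees(np.arctan2(M[1,0],M[0,0])).round(2),'tilt',np.degrees(np.arccos(-M[2,2])).round(2),'j6',s['joints'][5].round(2),'F',np.round(s['force'],1),'gap',round(s['finger_gap'],4),'gf',np.round(s['grasp_force'],1))
    print('shift',(M.T@(np.array(xyz)-t)/.03).round(2),'turn',(np.degrees(rv)/8).round(2))
E
python3 - <<'E'
from h import *
go([.5106,.0123,.28],168.2)
E
```

```text
t 5.1 tcp [ 0.495  -0.0323  0.3303] yaw 161.58 tilt 2.35 j6 0.23 F [-0.6  0.1  0.1] gap 0.0848 gf 0.0
shift [-0.04  1.51  1.74] turn [ 0.29 -0.06 -0.83]
```

Request:
carry_out(series=[[[0, 0.7, 0.6], [0.15, 0, -0.4], 85], [[0, 1.5, 1.2], [0.3, -0.05, -0.8], 85], [[-0.04, 1.51, 1.74], [0.29, -0.06, -0.83], 85], [[-0.04, 1.51, 1.74], [0.29, -0.06, -0.83], 85], [[-0.04, 1.51, 1.74], [0.29, -0.06, -0.83], 85], [[-0.04, 1.51, 1.74], [0.29, -0.06, -0.83], 85], [[-0.04, 1.51, 1.74], [0.29, -0.06, -0.83], 85], [[-0.04, 1.51, 1.74], [0.29, -0.06, -0.83], 85]])

```text
time_s: 6.1
tool_pos: [0.511, 0.0123, 0.2801]
orientation: [-0.0, 0.106, 0.994, -0.0]
force: [-0.7, 0.0, 0.4]
finger_gap: 0.085
grasp_force: 0.0
```

Run:
```python
from h import *
go([.5106,.0123,.165],168.2)
im,d,p=cam('wrist');P=cloud(d,p);np.savez('w2.npz',im=im,P=P)
def box(x0,x1,y0,y1):return (P[...,0]>x0)&(P[...,0]<x1)&(P[...,1]>y0)&(P[...,1]<y1)
b=box(.4,.62,-.08,.12)
for a,z in(('handle',(.165,.2)),('bar',(.182,.2)),('lid',(.13,.15)),('mould',(.065,.083)),):print(a,rect(P,*z,b) if ((P[...,2]>z[0])&(P[...,2]<z[1])&b).any() else 0)
cv2.imwrite('pics/d.png',im)
```

```text
t 6.1 tcp [0.511  0.0123 0.2801] yaw 167.86 tilt 0.01 j6 0.24 F [-0.7  0.   0.4] gap 0.085 gf 0.0
shift [ 0.01 -0.    3.84] turn [-0.   -0.   -0.04]
handle (((508.86602783203125, 13.689821243286133), (13.295328140258789, 65.58196258544922), 78.34274291992188), np.int64(931))
bar (((508.6225891113281, 13.740049362182617), (13.295328140258789, 57.85936737060547), 78.34274291992188), np.int64(839))
lid (((509.0984191894531, 13.98886489868164), (75.96114349365234, 75.40200805664062), 78.13072204589844), np.int64(3290))
mould (((511.39410400390625, 13.573524475097656), (90.12213134765625, 140.4196014404297), 70.72168731689453), np.int64(3506))
```

View pics/d.png

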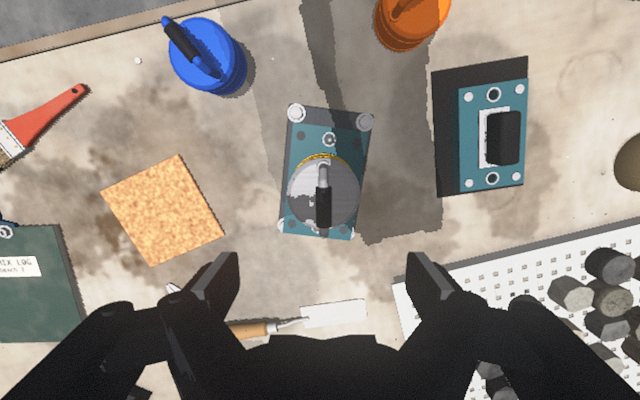

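The canister handle sits between the fingers at pixel (205, 323). The pad is at (208, 162) and clear. I'll go down and grip.

Request:
carry_out(series=[[[0, 0, 1], [0, 0, 0], 85], [[0, 0, 2], [0, 0, 0], 85], [[0, 0, 3], [0, 0, 0], 85], [[0, 0, 3.8], [0, 0, 0], 85], [[0, 0, 3.8], [0, 0, 0], 85], [[0, 0, 3.8], [0, 0, 0], 0], [[0, 0, 3.8], [0, 0, 0], 0], [[0, 0, 3.8], [0, 0, 0], 0]])

```text
time_s: 7.15
tool_pos: [0.5112, 0.0124, 0.1666]
orientation: [0.0, 0.106, 0.994, -0.0]
force: [0.2, 0.3, -0.6]
finger_gap: 0.0317
grasp_force: 0.0
```

Request:
carry_out(series=[[[0, 0, 0], [0, 0, 0], 0], [[0, 0, 0], [0, 0, 0], 0], [[0, 0, 0], [0, 0, 0], 0], [[0, 0, 0], [0, 0, 0], 0], [[0, 0, 0], [0, 0, 0], 0], [[0, 0, 0], [0, 0, 0], 0], [[0, 0, 0], [0, 0, 0], 0], [[0, 0, 0], [0, 0, 0], 0]])

```text
time_s: 8.15
tool_pos: [0.5112, 0.0125, 0.1663]
orientation: [0.0, 0.106, 0.994, 0.0]
force: [0.7, 2.6, 5.9]
finger_gap: 0.0122
grasp_force: 58.6
```

Run:
```python
from h import *
z=np.load('w2.npz');im,P=z['im'],z['P']
hsv=cv2.cvtColor(im,cv2.COLOR_BGR2HSV)
m=(hsv[...,0]<22)&(hsv[...,1]>70)&(P[...,0]>.4)&(P[...,0]<.63)&(P[...,1]>-.35)&(P[...,1]<-.13)
print(rect(P,.002,.012,m))
go([.51,.013,.25],168.2)
```

```text
(((521.3284912109375, -255.99539184570312), (140.13621520996094, 171.8965606689453), 11.94027042388916), np.int64(7727))
t 8.15 tcp [0.5112 0.0125 0.1663] yaw 167.88 tilt 0.03 j6 0.24 F [0.7 2.6 5.9] gap 0.0122 gf 58.6
shift [ 0.04  0.01 -2.79] turn [ 0.    0.   -0.04]
```

Request:
carry_out(series=[[[0, 0, -0.1], [0, 0, 0], 0], [[0, 0, -0.3], [0, 0, 0], 0], [[0, 0, -0.6], [0, 0, 0], 0], [[0, 0, -1], [0, 0, 0], 0], [[0, 0, -1.5], [0, 0, 0], 0], [[0, 0, -2], [0, 0, 0], 0], [[0, 0, -2.5], [0, 0, 0], 0], [[0, 0, -2.8], [0, 0, 0], 0]])

```text
time_s: 9.15
tool_pos: [0.5112, 0.0124, 0.2512]
orientation: [0.0, 0.106, 0.994, -0.0]
force: [0.4, -0.3, -8.5]
finger_gap: 0.0119
grasp_force: 58.5
```

Run:
```python
from h import *
z=np.load('w2.npz');im,P=z['im'],z['P']
hsv=cv2.cvtColor(im,cv2.COLOR_BGR2HSV)
m=(hsv[...,0]<22)&(hsv[...,1]>70)&(P[...,0]>.4)&(P[...,0]<.63)&(P[...,1]>-.35)&(P[...,1]<-.13)
m=cv2.morphologyEx(m.astype(np.uint8),cv2.MORPH_CLOSE,np.ones((5,5)));m=cv2.morphologyEx(m,cv2.MORPH_OPEN,np.ones((15,15)))>0
r,n=rect(P,.002,.012,m);print(r,n)
x,y=np.array(r[0])/1000
go([x,y,.256],168.2)
im,d,p=cam('wrist')
cv2.imwrite('pics/e.png',im)
```

```text
((520.5852661132812, -251.74856567382812), (140.2240753173828, 163.0541534423828), 12.111221313476562) 7624
t 9.15 tcp [0.5112 0.0124 0.2512] yaw 167.87 tilt 0.04 j6 0.24 F [ 0.4 -0.3 -8.5] gap 0.0119 gf 58.5
shift [-2.16 -8.54 -0.16] turn [-0.    0.01 -0.04]
```

View pics/e.png

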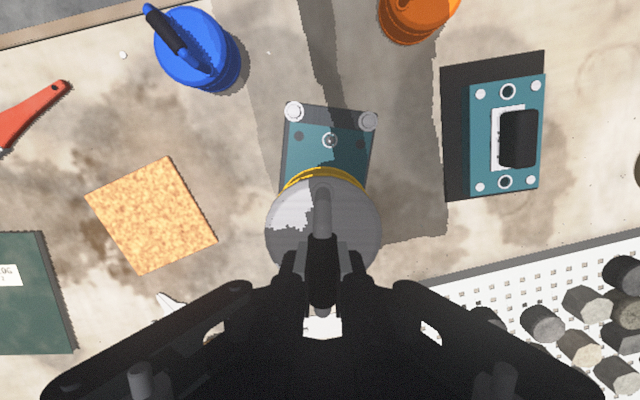

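The canister is lifted clear. The pad centre is near (0.520, −0.245), so I'll carry it over gently.

Request:
carry_out(series=[[[-0.05, -0.2, 0], [0, 0, 0], 0], [[-0.15, -0.6, 0], [0, 0, 0], 0], [[-0.3, -1.2, 0], [0, 0, 0], 0], [[-0.5, -2, 0], [0, 0, 0], 0], [[-0.7, -2.8, 0], [0, 0, 0], 0], [[-0.9, -3.6, 0], [0, 0, 0], 0], [[-1.1, -4.4, 0], [0, 0, 0], 0], [[-1.3, -5.2, 0], [0, 0, 0], 0]])

```text
time_s: 10.2
tool_pos: [0.5158, -0.1504, 0.2497]
orientation: [-0.0, 0.106, 0.994, -0.0]
force: [0.6, 0.5, -8.5]
finger_gap: 0.0124
grasp_force: 58.5
```

Request:
carry_out(series=[[[-0.2, -0.8, 0], [0, 0, 0], 0], [[-0.4, -1.5, 0], [0, 0, 0], 0], [[-0.55, -2.1, 0], [0, 0, 0], 0], [[-0.65, -2.6, 0], [0, 0, 0], 0], [[-0.75, -2.9, 0], [0, 0, 0], 0], [[-0.8, -3.05, 0], [0, 0, 0], 0], [[-0.8, -3.1, 0], [0, 0, 0], 0], [[-0.8, -3.1, 0], [0, 0, 0], 0]])

```text
time_s: 11.2
tool_pos: [0.5202, -0.244, 0.25]
orientation: [-0.0, 0.105, 0.994, -0.0]
force: [-0.4, -0.1, -9.4]
finger_gap: 0.012
grasp_force: 58.6
```

Run:
```python
from h import *
go([.52,-.245,.0963],168.2)
im,d,p=cam('side');P=cloud(d,p)
b=(abs(P[...,0]-.52)<.06)&(abs(P[...,1]+.245)<.06)
q=P[b&(P[...,2]>.14)&(P[...,2]<.24)];print('canister lowest',np.percentile(q[:,2],[0,1,99]))
im,d,p=cam('wrist');P=cloud(d,p);hsv=cv2.cvtColor(im,cv2.COLOR_BGR2HSV)
c=(abs(P[...,0]-.52)<.05)&(abs(P[...,1]+.245)<.05)&(P[...,2]>.2)&(P[...,2]<.245)&(hsv[...,1]<40)&(hsv[...,2]>70)
q=P[c];q=q[abs(q[:,2]-np.median(q[:,2]))<.008];A=np.c_[q[:,:2],np.ones(len(q))];print('lid plane',len(q),np.median(q[:,2]),np.linalg.lstsq(A,q[:,2],rcond=None)[0][:2])
m=(hsv[...,0]<22)&(hsv[...,1]>70)&(abs(P[...,2]-.006)<.006)&(abs(P[...,0]-.52)<.12)&(abs(P[...,1]+.245)<.12)
q=P[m];print('pad',np.percentile(q,[1,50,99],axis=0).round(3))
```

```text
t 11.2 tcp [ 0.5202 -0.244   0.25  ] yaw 167.89 tilt 0.02 j6 -0.23 F [-0.4 -0.1 -9.4] gap 0.012 gf 58.6
shift [-0.   -0.03  5.12] turn [-0.   -0.   -0.04]
canister lowest [0.16082345 0.16172868 0.23704848]
lid plane 6129 0.2261539560429262 [0.01207905 0.00164883]
pad [[ 0.439 -0.348  0.   ]
 [ 0.486 -0.234  0.006]
 [ 0.567 -0.166  0.008]]
```

Request:
carry_out(series=[[[0, 0, 0.3], [0, 0, 0], 0], [[0, 0, 1], [0, 0, 0], 0], [[0, 0, 1.8], [0, 0, 0], 0], [[0, 0, 2.6], [0, 0, 0], 0], [[0, 0, 3.4], [0, 0, 0], 0], [[0, 0, 4.1], [0, 0, 0], 0], [[0, 0, 4.6], [0, 0, 0], 0], [[0, 0, 4.9], [0, 0, 0], 0]])

```text
time_s: 12.3
tool_pos: [0.5199, -0.2441, 0.1021]
orientation: [-0.0, 0.106, 0.994, -0.0]
force: [-0.6, 0.4, -8.2]
finger_gap: 0.0117
grasp_force: 58.5
```

Request:
carry_out(series=[[[0, 0, 0.05], [0, 0, 0], 0], [[0, 0, 0.1], [0, 0, 0], 0], [[0, 0, 0.13], [0, 0, 0], 0], [[0, 0, 0.16], [0, 0, 0], 0], [[0, 0, 0.19], [0, 0, 0], 0], [[0, 0, 0.22], [0, 0, 0], 0], [[0, 0, 0.22], [0, 0, 0], 0], [[0, 0, 0.22], [0, 0, 0], 0]])

```text
time_s: 13.3
tool_pos: [0.5202, -0.2444, 0.0965]
orientation: [-0.0, 0.106, 0.994, -0.0]
force: [-0.5, 0.5, -8.3]
finger_gap: 0.012
grasp_force: 58.8
```

Not touching yet, so I'll go a little further down.

Request:
carry_out(series=[[[0, 0, 0.02], [0, 0, 0], 0], [[0, 0, 0.03], [0, 0, 0], 0], [[0, 0, 0.04], [0, 0, 0], 0], [[0, 0, 0.05], [0, 0, 0], 0], [[0, 0, 0.06], [0, 0, 0], 0], [[0, 0, 0.07], [0, 0, 0], 0], [[0, 0, 0.07], [0, 0, 0], 0], [[0, 0, 0.07], [0, 0, 0], 0]])

```text
time_s: 14.3
tool_pos: [0.5209, -0.2444, 0.0961]
orientation: [0.001, 0.106, 0.994, -0.0]
force: [-4.4, 6.2, 21.3]
finger_gap: 0.0117
grasp_force: 61.8
```

Request:
carry_out(series=[[[0, 0, -0.03], [0, 0, 0], 0], [[0, 0, -0.03], [0, 0, 0], 0], [[0, 0, -0.03], [0, 0, 0], 30], [[0, 0, -0.03], [0, 0, 0], 60], [[0, 0, -0.03], [0, 0, 0], 85], [[0, 0, -0.03], [0, 0, 0], 85], [[0, 0, -0.03], [0, 0, 0], 85], [[0, 0, -0.03], [0, 0, 0], 85]])

```text
time_s: 15.3
tool_pos: [0.5201, -0.2443, 0.0952]
orientation: [-0.0, 0.106, 0.994, -0.0]
force: [-0.4, 0.6, -0.6]
finger_gap: 0.0851
grasp_force: 0.0
```

Request:
carry_out(series=[[[0, 0, -0.1], [0, 0, 0], 85], [[0, 0, -0.5], [0, 0, 0], 85], [[0, 0, -1.5], [0, 0, 0], 85], [[0, 0, -2.5], [0, 0, 0], 85], [[0, 0, -3.5], [0, 0, 0], 85], [[0, 0, -4.5], [0, 0, 0], 85], [[0, 0, -5.3], [0, 0, 0], 85], [[0, 0, -5.3], [0, 0, 0], 85]])

```text
time_s: 16.3
tool_pos: [0.5209, -0.2447, 0.2567]
orientation: [0.002, 0.106, 0.994, -0.001]
force: [-0.1, 0.7, -1.4]
finger_gap: 0.0849
grasp_force: 0.0
```

Run:
```python
from h import *
im,d,p=cam('wrist');P=cloud(d,p)
b=(abs(P[...,0]-.52)<.08)&(abs(P[...,1]+.245)<.08)
print('lid',rect(P,.06,.08,b),'h',rect(P,.1,.13,b))
hsv=cv2.cvtColor(im,cv2.COLOR_BGR2HSV)
m=(hsv[...,0]<22)&(hsv[...,1]>70)&(abs(P[...,2]-.006)<.006)&(abs(P[...,0]-.52)<.12)&(abs(P[...,1]+.245)<.12)
m=cv2.morphologyEx(m.astype(np.uint8),cv2.MORPH_OPEN,np.ones((7,7)))>0
print('pad',rect(P,-1,1,m))
go([.507,.252,.28],176)
cv2.imwrite('pics/f.png',im)
```

```text
lid (((517.9340209960938, -242.55128479003906), (75.2159194946289, 75.6023178100586), 76.38957214355469), np.int64(2512)) h (((517.8054809570312, -242.7850341796875), (13.325127601623535, 65.3531265258789), 77.78199768066406), np.int64(673))
pad (((517.3583374023438, -240.93087768554688), (141.63153076171875, 139.78091430664062), 12.216792106628418), np.int64(6050))
t 16.35 tcp [ 0.5205 -0.2445  0.2552] yaw 167.87 tilt 0.09 j6 -0.23 F [-0.2 -0.1 -1.1] gap 0.0849 gf 0.0
shift [ 3.92 16.08 -0.84] turn [-0.01  0.01 -1.02]
```

View pics/f.png

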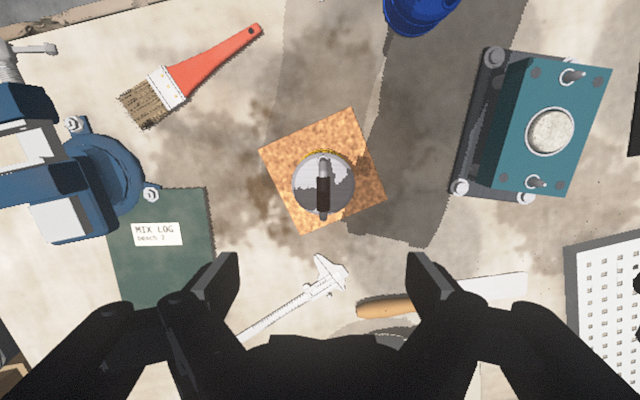

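The canister stands on the pad centred to about 2 mm, and the mould is now bare with the puck in place (pixel 130, 550). On the way to the upper half I'll stop above the mould to measure it.

Request:
carry_out(series=[[[0.2, 1, -0.83], [0, 0, 0.2], 85], [[0.6, 2.4, -0.83], [0, 0, 0.4], 85], [[1, 4, -0.83], [0, 0, 0.6], 85], [[1.4, 5.6, -0.83], [0, 0, 0.86], 85], [[1.8, 7.2, -0.83], [0, 0, 0.86], 85], [[2.11, 8.33, -0.83], [0, 0, 0.86], 85], [[2.11, 8.33, -0.83], [0, 0, 0.86], 85], [[2.11, 8.33, -0.83], [0, 0, 0.86], 85]])

```text
time_s: 17.35
tool_pos: [0.5106, 0.0131, 0.2786]
orientation: [-0.001, 0.165, 0.986, -0.0]
force: [-0.6, -0.1, -0.4]
finger_gap: 0.0851
grasp_force: 0.0
```

Run:
```python
from h import *
go([.507,.252,.28],176)
im,d,p=cam('wrist');P=cloud(d,p);np.savez('w3.npz',im=im,P=P)
b=(abs(P[...,0]-.51)<.1)&(abs(P[...,1]-.013)<.08)
print('mould',rect(P,.068,.0795,b))
k=b&(P[...,2]>.087)&(P[...,2]<.1);n,l,st,c=cv2.connectedComponentsWithStats(k.astype(np.uint8))
for i in range(1,n): print('tall',st[i,4],c[i].round(),np.median(P[l==i],0).round(4),P[l==i][:,2].max())
g=cv2.cvtColor(im,cv2.COLOR_BGR2HSV);m=b&(g[...,1]<60)&(abs(P[...,2]-.082)<.003);print('puck',m.sum(),rect(P,.07,.09,cv2.morphologyEx(m.astype(np.uint8),cv2.MORPH_OPEN,np.ones((5,5)))>0))
```

```text
t 17.35 tcp [0.5106 0.0131 0.2786] yaw 161.01 tilt 0.07 j6 0.36 F [-0.6 -0.1 -0.4] gap 0.0851 gf 0.0
shift [ 2.7   7.49 -0.05] turn [-0.   -0.01 -1.87]
mould (((511.6401672363281, 13.203323364257812), (90.18074798583984, 139.8936004638672), 70.79743194580078), np.int64(6855))
tall 55 [323. 139.] [0.4583 0.0319 0.0928] 0.09812566982896316
tall 45 [323. 230.] [ 0.5625 -0.0045  0.0929] 0.09771418478307234
puck 1002 (((510.8763732910156, 13.419313430786133), (42.038612365722656, 42.415950775146484), 72.04808044433594), np.int64(941))
```

Request:
carry_out(series=[[[0.3, 1, -0.05], [0, 0, -0.5], 85], [[0.7, 2.2, -0.05], [0, 0, -1], 85], [[1.2, 3.6, -0.05], [0, 0, -1.5], 85], [[1.8, 5, -0.05], [0, 0, -1.87], 85], [[2.3, 6.4, -0.05], [0, 0, -1.87], 85], [[2.7, 7.49, -0.05], [0, 0, -1.87], 85], [[2.7, 7.49, -0.05], [0, 0, -1.87], 85], [[2.7, 7.49, -0.05], [0, 0, -1.87], 85]])

```text
time_s: 18.4
tool_pos: [0.5077, 0.2511, 0.2803]
orientation: [-0.0, 0.036, 0.999, -0.0]
force: [-0.9, -0.1, 1.3]
finger_gap: 0.0848
grasp_force: 0.0
```

Run:
```python
from h import *
im,d,p=cam('wrist');P=cloud(d,p);hsv=cv2.cvtColor(im,cv2.COLOR_BGR2HSV)
b=(abs(P[...,0]-.507)<.1)&(abs(P[...,1]-.252)<.08)
print('plate',rect(P,.021,.028,b));print('bar',rect(P,.05,.08,b));print('bartop',np.percentile(P[b&(P[...,2]>.05)][:,2],[50,95]))
go([.507,.252,.0293],176)
cv2.imwrite('pics/g.png',im)
```

```text
plate (((505.5640869140625, 251.51412963867188), (90.11117553710938, 139.17373657226562), 86.19931030273438), np.int64(4093))
bar (((505.81317138671875, 251.8369140625), (26.155784606933594, 66.38221740722656), 85.88797760009766), np.int64(1000))
bartop [0.36116517 0.38050702]
t 18.45 tcp [0.5077 0.2509 0.2804] yaw 175.87 tilt 0.04 j6 0.53 F [ 0.1 -0.1 -0.7] gap 0.0854 gf 0.0
shift [0.02 0.04 8.37] turn [-0.   -0.   -0.02]
```

View pics/g.png

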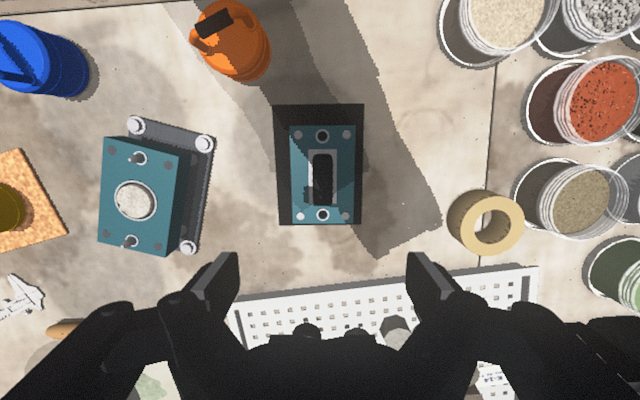

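The upper half is centred under the tool at pixel (178, 322), with nothing near the fingers. I'll descend and grip.

Request:
carry_out(series=[[[0.07, 0.02, 1], [0, 0, -0.03], 85], [[0.07, 0.02, 2.3], [0, 0, -0.03], 85], [[0.07, 0.02, 3.6], [0, 0, -0.03], 85], [[0.07, 0.02, 4.9], [0, 0, -0.03], 85], [[0.07, 0.02, 6.2], [0, 0, -0.03], 85], [[0.07, 0.02, 7.3], [0, 0, -0.03], 85], [[0.07, 0.02, 8], [0, 0, -0.03], 85], [[0.07, 0.02, 8.18], [0, 0, -0.03], 85]])

```text
time_s: 19.45
tool_pos: [0.5048, 0.2514, 0.0341]
orientation: [-0.001, 0.034, 0.999, -0.001]
force: [0.7, -0.2, -0.5]
finger_gap: 0.0851
grasp_force: 0.0
```

Request:
carry_out(series=[[[0, 0, 0], [0, 0, 0], 60], [[0, 0, 0], [0, 0, 0], 30], [[0, 0, 0], [0, 0, 0], 0], [[0, 0, 0], [0, 0, 0], 0], [[0, 0, 0], [0, 0, 0], 0], [[0, 0, 0], [0, 0, 0], 0], [[0, 0, 0], [0, 0, 0], 0], [[0, 0, 0], [0, 0, 0], 0]])

```text
time_s: 20.45
tool_pos: [0.5058, 0.253, 0.036]
orientation: [0.0, 0.033, 0.999, 0.0]
force: [-0.5, -1.8, 7.4]
finger_gap: 0.0257
grasp_force: 60.2
```

Request:
carry_out(series=[[[0, 0, -0.1], [0, 0, 0], 0], [[0, 0, -0.4], [0, 0, 0], 0], [[0, 0, -1], [0, 0, 0], 0], [[0, 0, -1.8], [0, 0, 0], 0], [[0, 0, -2.6], [0, 0, 0], 0], [[0, 0, -3.4], [0, 0, 0], 0], [[0, 0, -4.2], [0, 0, 0], 0], [[0, 0, -4.6], [0, 0, 0], 0]])

```text
time_s: 21.45
tool_pos: [0.5057, 0.2531, 0.1747]
orientation: [0.001, 0.033, 0.999, 0.0]
force: [0.2, -0.0, -2.9]
finger_gap: 0.0252
grasp_force: 59.0
```

Run:
```python
from h import *
go([.511,.0134,.174],160.6)
im,d,p=cam('wrist');P=cloud(d,p)
b=(abs(P[...,0]-.507)<.1)&(abs(P[...,1]-.252)<.08)
r,n=rect(P,.155,.169,b);print('plate',r,n)
```

```text
t 21.45 tcp [0.5057 0.2531 0.1747] yaw 176.2 tilt 0.07 j6 0.53 F [ 0.2 -0.  -2.9] gap 0.0252 gf 59.0
shift [-0.71 -7.96  0.02] turn [0.01 0.01 1.95]
plate ((501.6673583984375, 253.46725463867188), (90.6788558959961, 129.68873596191406), 86.38346099853516) 16575
```

Request:
carry_out(series=[[[0, -0.5, 0], [0, 0, 0.2], 0], [[-0.1, -1.4, 0], [0, 0, 0.5], 0], [[-0.2, -2.6, 0], [0, 0, 0.9], 0], [[-0.35, -3.9, 0], [0, 0, 1.3], 0], [[-0.45, -5.2, 0], [0, 0, 1.7], 0], [[-0.6, -6.5, 0], [0, 0, 1.94], 0], [[-0.7, -7.5, 0], [0, 0, 1.94], 0], [[-0.71, -7.96, 0.02], [0, 0, 1.94], 0]])

```text
time_s: 22.5
tool_pos: [0.5098, 0.0112, 0.1717]
orientation: [-0.001, 0.169, 0.986, -0.0]
force: [-0.2, 1.6, -3.0]
finger_gap: 0.0252
grasp_force: 59.3
```

Run:
```python
from h import *
manip.get_image('side')
go([.511,.0134,.14],160.7)
im,d,p=cam('wrist');P=cloud(d,p)
r,n=rect(P,.155,.169,(abs(P[...,0]-.51)<.1)&(abs(P[...,1]-.013)<.08));print('plate',r,n)
im2,d,p=cam('side')
cv2.imwrite('pics/i.png',np.hstack([cv2.resize(im[:,140:500],(396,440)),cv2.resize(im2[140:260,280:380],(370,440),interpolation=2)]))
```

```text
t 22.55 tcp [0.5098 0.0107 0.1717] yaw 160.53 tilt 0.12 j6 0.36 F [ 0.3 -2.  -2.6] gap 0.0249 gf 59.3
shift [-0.01  0.1   1.06] turn [-0.01 -0.01 -0.02]
plate ((505.78997802734375, 13.592765808105469), (90.61544036865234, 129.39109802246094), 70.97303771972656) 18314
```

View pics/i.png

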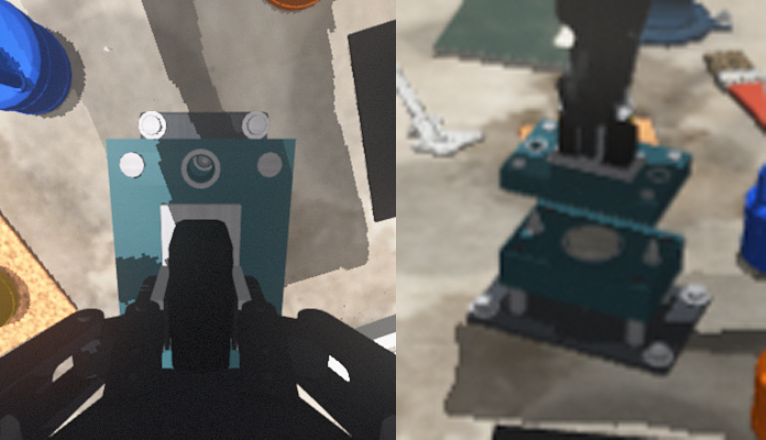

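The left part shows the dowel tip through the hole at (165, 203), and the right part shows the plate level above the mould. It needs about +1.6 mm in y. I'll correct that and go down onto the tips.

Request:
carry_out(series=[[[0, 0.06, 0.1], [0, 0, 0], 0], [[0, 0.06, 0.4], [0, 0, 0], 0], [[0, 0.06, 0.7], [0, 0, 0], 0], [[0, 0.06, 1], [0, 0, 0], 0], [[0, 0.06, 1.2], [0, 0, 0], 0], [[0, 0.06, 1.25], [0, 0, 0], 0], [[0, 0.06, 1.25], [0, 0, 0], 0], [[0, 0.06, 1.25], [0, 0, 0], 0]])

```text
time_s: 23.65
tool_pos: [0.5115, 0.0149, 0.1353]
orientation: [0.0, 0.168, 0.986, -0.0]
force: [-0.2, -0.4, -2.3]
finger_gap: 0.0248
grasp_force: 59.3
```

Run:
```python
from h import *
go([.511,.0134,.108],160.7)
im,d,p=cam('wrist');P=cloud(d,p)
r,n=rect(P,.115,.131,(abs(P[...,0]-.51)<.1)&(abs(P[...,1]-.013)<.08));print('plate',r,n)
cv2.imwrite('pics/j.png',cv2.resize(im[100:220,260:380],None,fx=4,fy=4,interpolation=2))
```

```text
t 23.65 tcp [0.5115 0.0149 0.1353] yaw 160.67 tilt 0.01 j6 0.37 F [-0.2 -0.4 -2.3] gap 0.0248 gf 59.3
shift [-0.   -0.05  0.91] turn [-0.  0. -0.]
plate ((507.1690673828125, 16.354034423828125), (90.83100891113281, 129.05264282226562), 70.72298431396484) 18261
```

View pics/j.png

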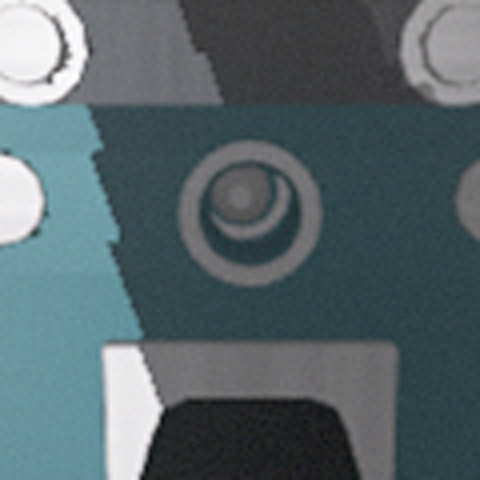

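The dowel tip at crop (240, 190) is a bit left of and above the hole centre (250, 213). I'll back-project both to get the true offset.

Run:
```python
from h import *
p=manip.camera_params('wrist');f=200/np.tan(np.radians(p['vertical_fov'])/2)
Rm=cv2.Rodrigues(np.array(p['rvec'],float))[0];C=-Rm.T@np.array(p['tvec'],float).ravel()
t,M,s=tool()
def bp(u,v,z):
    r=Rm.T@np.array([(u-p['cx'])/f,(v-p['cy'])/f,1]);return C+r*(z-C[2])/r[2]
h=bp(322.3,153,.1253);w=bp(320.2,148,.096)
print(C,h,w,'dowel-hole in tool mm',(M.T@(w-h)*1000).round(1),'hole-tcp',(M.T@(h-t)*1000).round(1))
```

```text
[0.44687036 0.03709359 0.27862941] [0.45942426 0.03288787 0.1253    ] [0.45842343 0.03185155 0.096     ] dowel-hole in tool mm [ 0.6 -1.3 29.3] hole-tcp [55.1 -0.2 10. ]
```

Request:
carry_out(series=[[[0.02, -0.045, 0], [0, 0, 0], 0], [[0.02, -0.045, 0.1], [0, 0, 0], 0], [[0.02, -0.045, 0.2], [0, 0, 0], 0], [[0.02, -0.045, 0.3], [0, 0, 0], 0], [[0.02, -0.045, 0.4], [0, 0, 0], 0], [[0.02, -0.045, 0.5], [0, 0, 0], 0], [[0.02, -0.045, 0.6], [0, 0, 0], 0], [[0.02, -0.045, 0.6], [0, 0, 0], 0]])

```text
time_s: 24.7
tool_pos: [0.5101, 0.0138, 0.1168]
orientation: [-0.0, 0.168, 0.986, -0.0]
force: [-0.6, 0.1, -1.6]
finger_gap: 0.0252
grasp_force: 59.3
```

Free so far, with no sideways force. I'll press down step by step.

Request:
carry_out(series=[[[0, 0, 0.04], [0, 0, 0], 0], [[0, 0, 0.08], [0, 0, 0], 0], [[0, 0, 0.12], [0, 0, 0], 0], [[0, 0, 0.16], [0, 0, 0], 0], [[0, 0, 0.2], [0, 0, 0], 0], [[0, 0, 0.24], [0, 0, 0], 0], [[0, 0, 0.26], [0, 0, 0], 0], [[0, 0, 0.26], [0, 0, 0], 0]])

```text
time_s: 25.7
tool_pos: [0.5103, 0.0138, 0.1093]
orientation: [-0.0, 0.168, 0.986, -0.0]
force: [-1.0, -1.2, 3.9]
finger_gap: 0.025
grasp_force: 60.1
```

Request:
carry_out(series=[[[0, 0, 0.01], [0, 0, 0], 0], [[0, 0, 0.02], [0, 0, 0], 0], [[0, 0, 0.03], [0, 0, 0], 0], [[0, 0, 0.04], [0, 0, 0], 0], [[0, 0, 0.05], [0, 0, 0], 0], [[0, 0, 0.05], [0, 0, 0], 0], [[0, 0, 0.05], [0, 0, 0], 0], [[0, 0, 0.05], [0, 0, 0], 0]])

```text
time_s: 26.7
tool_pos: [0.5103, 0.0138, 0.1079]
orientation: [-0.0, 0.168, 0.986, -0.0]
force: [-2.3, -1.3, 7.5]
finger_gap: 0.0251
grasp_force: 60.7
```

Request:
carry_out(series=[[[0, 0, 0.005], [0, 0, 0], 0], [[0, 0, 0.01], [0, 0, 0], 0], [[0, 0, 0.015], [0, 0, 0], 0], [[0, 0, 0.02], [0, 0, 0], 0], [[0, 0, 0.02], [0, 0, 0], 0], [[0, 0, 0.02], [0, 0, 0], 0], [[0, 0, 0.02], [0, 0, 0], 0], [[0, 0, 0.02], [0, 0, 0], 0]])

```text
time_s: 27.7
tool_pos: [0.5103, 0.0138, 0.1079]
orientation: [0.0, 0.168, 0.986, -0.0]
force: [-6.7, -1.2, 18.6]
finger_gap: 0.0253
grasp_force: 62.2
```

Run:
```python
from h import *
go([.511,.0134,.108],160.7)
im,d,p=cam('wrist');P=cloud(d,p);t,M,s=tool()
b=(abs(P[...,0]-.51)<.1)&(abs(P[...,1]-.013)<.08)&(abs(P[...,2]-.098)<.006)
hs=cv2.cvtColor(im,cv2.COLOR_BGR2HSV);b&=hs[...,1]>80
q=P[b];A=np.c_[q[:,:2]-q[:,:2].mean(0),np.ones(len(q))];print('top z (flush .098)',np.median(q[:,2]),np.linalg.lstsq(A,q[:,2],rcond=None)[0])
```

```text
t 27.7 tcp [0.5103 0.0138 0.1079] yaw 160.67 tilt 0.02 j6 0.36 F [-6.7 -1.2 18.6] gap 0.0253 gf 62.2
shift [-0.03 -0.   -0.  ] turn [-0.  0. -0.]
top z (flush .098) 0.09863028881755871 [-0.00064698  0.00035498  0.09863716]
```

```bash
python3 -c "
from h import *
go([.511,.0134,.108],160.7);print(manip.sign_off())"
```

```text
t 27.75 tcp [0.5103 0.0138 0.1079] yaw 160.67 tilt 0.02 j6 0.36 F [-6.5 -1.  18.6] gap 0.0251 gf 62.2
shift [-0.03 -0.   -0.  ] turn [-0.  0. -0.]
the job is handed in; nothing more can be done
None
```

The job is handed in at 27.75 s of the 64 s allowed: the canister stands on the cork pad about 2 mm off centre, and the upper half is on both dowels, measured flush and held down with about 19 N; the verdict was not shown.

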